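# Rest the longest round standoff in the twin-vee rest

## Task

Three round standoffs lie loose on the depot counter and roll at a touch. Pick up the longest one and lay it in the cast-iron twin-vee rest so that it bridges both vees, roughly centred end to end; do not drop it or let it roll off, and leave the two shorter standoffs where they lie.

Things in the scene. Friction and masses are not known exactly. Their poses are not given: they have to be found in the camera images.
- standoff_long: round nickel-plated standoff, a smooth steel cylinder of 26 mm diameter and 120 mm length with a small dark bore in each end, the longest of the three; it lies on its side on the counter and rolls at a touch unless gripped from both sides. Origin: middle of its axis (13 mm above the counter at the start); its x axis runs along the cylinder. Mass about 0.3 kg. This is the one to move.
- standoff_mid: round nickel-plated standoff, a smooth steel cylinder of 26 mm diameter and 85 mm length with a small dark bore in each end, the middle one of the three; it lies on its side on the counter and rolls at a touch unless gripped from both sides. Origin: middle of its axis (13 mm above the counter at the start); its x axis runs along the cylinder. Leave it alone.
- standoff_short: round nickel-plated standoff, a smooth steel cylinder of 26 mm diameter and 55 mm length with a small dark bore in each end, the shortest of the three; it lies on its side on the counter and rolls at a touch unless gripped from both sides. Origin: middle of its axis (13 mm above the counter at the start); its x axis runs along the cylinder. Leave it alone.
- cradle: dark cast-iron twin-vee rest, fixed: base plate 130 x 76 x 12 mm; two yokes 68 mm wide, 10 mm thick, 40 mm either side of the middle along x (70 mm free between, for fingers). Each has a 90 degree vee, bottom at 31.6, mouth at 56 mm height and 49 mm wide. Origin: middle of the underside, on the counter; x along the two vees, z up. A seated standoff's axis lies over x, 50 mm above the counter.
There are look-alikes about, which are no part of the job. Leave any blue or yellow look-alike of the standoff_long alone.

How it is judged (in metres and radians):
At the end, for the whole second after the job is handed in: The longest standoff lies at rest in both vees of the rest: its middle within 15 mm of the rest's middle lengthwise and 6 mm sideways, its axis 45 to 55 mm above the counter and within 0.15 rad of the rest's x axis (either end first); the two shorter standoffs are within 20 mm of where they began (x of standoff_long in the frame of cradle between -0.015 and 0.015 m and y of standoff_long in the frame of cradle between -0.006 and 0.006 m and z of standoff_long in the frame of cradle between 0.045 and 0.055 m and angle between the x axis of standoff_long and the x axis of cradle, either way round below 0.15 rad and linear speed of standoff_long below 0.02 m/s and angular speed of standoff_long below 0.3 rad/s and distance of each of standoff_mid, standoff_short from where it was at the start of the episode below 0.02 m); the robot touches nothing.
It fails at once if a shorter standoff was displaced by more than 20 mm (distance of any of standoff_mid, standoff_short from where it was at the start of the episode above 0.02 m).
It fails at once if the long standoff was dropped (fell or flew free of the fingers faster than 0.7 m/s, a fall of some 25 mm) (contact force between standoff_long and the fingers below 0.05 N and linear speed of standoff_long above 0.7 m/s).
It also fails if it takes over 38 s, if anything falls off the work surface, if the arm or the gripper's body presses on something with over 40 N, if the wrist force passes 120 N, or if a joint passes its speed limit or range.

## Robot

A 6-joint arm with a two-finger parallel gripper is mounted at the origin on the work surface. World frame = base frame: x ahead of the robot, y to its left, z up, the work surface at z = 0. Lengths are in mm, angles in rad, forces in N, time in s.
With the tool pointing down it reaches from about 300 to 850 mm from the base axis. Payload 4.2 kg.
Tool frame: the origin (TCP) lies between the finger pads; the fingertips stand 11 mm ahead of it and the grasp point (between the pads) lies 8 mm behind it (tip_extent is the distance from the TCP to the fingertips, in mm); z points along the fingers, y is the line along which they close (so a half turn about z gives the same grasp; the last joint's range is limited). The gripper opens to 91 mm and grips with 3 to 60 N. Pads are 32 mm wide; open, the fingers measure 118 mm over their backs; the gripper's body (76 mm by 178 mm) begins 60 mm behind the grasp point.
Start: joints at [-1.17, 0.32, 1.565, -0, 1.257, -0.02], TCP at [234.887, -524.853, 224.976] pointing down, gripper open.
Joint ranges: [-3.11, 3.11], [-0.84, 2.01], [0.21, 2.61], [-1.34, 4.49], [0.05, 2.63], [-2.56, 2.56]. Speed limits (rad/s): [2.57, 2.57, 3.14, 3.14, 3.14, 3.14].

## Interface

Orientations are given as a rotation vector (axis times angle).
In Python, from plant import * gives the robot as it stands. The module is installed in compiled form; this text tells all that it offers.
- The arm moves only by the tool drive_tool, never from a script. Its arguments are lists of equal length, an entry for each row: "linear": the shift along the tool's x, y, z scaled (see below), a list of three; "rot": the turn, a rotation vector about the tool's x, y, z scaled (see below), a list of three. A call has 1 to 20 rows; each row shifts and turns the commanded pose from where the row before left it, along the tool's axes as they then stand; what a row does not reach is not made up. The controller multiplies each number of a shift by 0.075 m and each number of a turn by 180 degrees. A row lasts 1/8 s, in which the tool goes at most 62.5 mm and 10.7 degrees, less where a joint would pass 70% of its speed; a pose out of reach is approached as far as the arm can. A call with a number of a shift or a turn outside -1 to 1 is refused whole. A call with a gripper value outside its range is refused whole. "grip" is the opening, from 0 (shut) to 1 (fully open), set as the call begins (left out, the last holds). The fingers move at their own pace and stop on an object; the grip force is fixed at half the most. Time passes only in rows, so rows that do not move let the fingers close. It gives the time, the measured TCP pose, the force, the opening and the grip force at its end, in the units of the state.
- sense(): the state, without advancing time (a new reading comes with each control period).
- read_camera(name): name is "scene" or "top" or "wrist"; returns a dict with "img" (480x640x3 uint8, red, green, blue), "fov_y" (degrees; the focal length in pixels is half the picture's height over the tangent of half this angle, whatever the lens; pixels are square), "cx", "cy" (the principal point, pixels), "R" (3x3) and "t" (3): a world point X has camera coordinates R X + t. Camera axes: x right, y down, z forward; pixel columns grow to the right and rows downward; lengths in mm; the calibration is good to about 2 mm. The wrist camera is an equidistant fisheye: a pixel r from the principal point sees the ray r / f radians off the axis. A picture is of the moment at which its call begins. There is no depth.
- job_done(): hands the job in; it is judged then, once.
The state is a dict: "time_s": time; "q": joint angles; "joint_vel": joint speeds; "joint_torque": joint torques, N m; "eef_pos": TCP position; "tool_rot": TCP orientation; "contact_force": force on the tool from outside, world axes, zero at the start; "ft_torque": the same for the moment, N m; "finger_gap": opening from 0.0 (shut) to 1.0 (fully open); "finger_force": force on a finger pad.
Only numpy, scipy, OpenCV 4.12 (cv2) and the standard library are available. Lean on these libraries where they do the work, as an engineer would, in place of code of your own. Each camera call takes 0.05 s, during which the arm holds its last target. There are 200 camera calls.

## Working session

There is one attempt and no reset: what is moved stays moved. The work goes in short steps, Python scripts to look and compute and a tool call to move; the robot and the scene stay as the last step left them, time stands still between calls to the robot, and variables do not carry over. Pictures are saved under pics/ and viewed, at most 10 in all, crops included, and the job is handed in when it is done.

Besides the shell and the picture viewer there is one more tool, called after "Call:" as name(argument=value, ...) on one line, values as JSON. drive_tool: Moves the arm, as the interface text tells. Its arguments: {"type":"object","properties":{"linear":{"type":"array","items":{"type":"array","items":{"type":"number"}}},"rot":{"type":"array","items":{"type":"array","items":{"type":"number"}}},"grip":{"type":"number"}},"required":["linear","rot"]}

```bash
mkdir -p pics; cat > h.py <<'E'
from plant import *
import numpy as np, cv2
def ray(c,u,v):
    f=240/np.tan(np.radians(c["fov_y"]/2)); return f
def cast(c,u,v,z,fish=False):
    R=np.array(c["R"]);t=np.array(c["t"]).ravel()
    f=240/np.tan(np.radians(c["fov_y"]/2)); x=(u-c["cx"])/f;y=(v-c["cy"])/f
    if fish:
        r=np.hypot(x,y); d=np.array([x/r*np.sin(r),y/r*np.sin(r),np.cos(r)]) if r>0 else np.array([0,0,1.])
    else: d=np.array([x,y,1.])
    o=-R.T@t; d=R.T@d
    return o+d*(z-o[2])/d[2]
def save(n,img): cv2.imwrite("pics/"+n,img[...,::-1])
E
python3 - <<'E'
from h import *
for n in("top","scene"):
    c=read_camera(n); save(n+"0.png",c["img"]); print(n,c["fov_y"],c["cx"],c["cy"],-np.array(c["R"]).T@np.array(c["t"]).ravel())
s=sense(); print(s["time_s"],s["eef_pos"],s["tool_rot"])
E
```

```text
top 48.948361809986125 323.4837152034507 241.40171018630053 [ 318.0874395   -75.6134774  1058.54887257]
scene 57.64357339830789 326.79354986986397 239.98447163263646 [1075.47368007  158.0149632   655.93858153]
0.1 [ 234.70024692 -524.43567818  224.21421818] [-3.07082327e+00 -6.55766978e-01  4.90341585e-04]
```

View pics/top0.png

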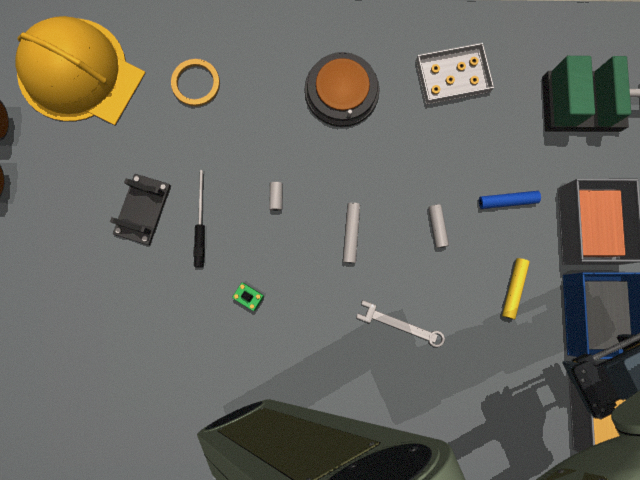

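View pics/scene0.png

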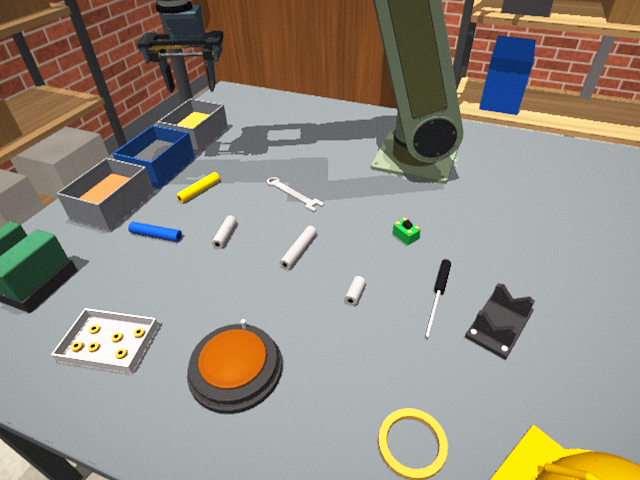

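Top view: the grey cylinders are short at (276,196), long at (351,233) and mid at (438,226). The blue one (510,200) and yellow one (515,289) are look-alikes. The rest is at (141,209). The grey one at (351,233) fits because it is the longest and plain nickel. I'll measure it and confirm with a crop.

```bash
cat > m.py <<'E'
from h import *
c=read_camera("top");im=c["img"];hsv=cv2.cvtColor(im,cv2.COLOR_RGB2HSV)
m=((hsv[...,2]>135)&(hsv[...,1]<40)).astype(np.uint8)
for k in cv2.findContours(m,0,2)[0]:
    if cv2.contourArea(k)<150: continue
    (u,v),_,_=r=cv2.minAreaRect(k)
    if not(250<u<460 and 150<v<280): continue
    b=cv2.boxPoints(r); P=np.array([cast(c,*p,20)[:2] for p in b]); e=[P[1]-P[0],P[2]-P[1]]; e.sort(key=np.linalg.norm)
    print("cyl",np.round((u,v)),P.mean(0).round(1),[round(np.linalg.norm(x),1) for x in e],"axis ang",np.arctan2(e[1][1],e[1][0]).round(3))
m=(hsv[...,2]<75).astype(np.uint8); m[:, :105]=0;m[:,180:]=0;m[:165]=0;m[255:]=0
ks=max(cv2.findContours(m,0,2)[0],key=cv2.contourArea); r=cv2.minAreaRect(ks);b=cv2.boxPoints(r)
P=np.array([cast(c,*p,12)[:2] for p in b]);print("cradle",np.round(b),P.round(1),P.mean(0).round(1),np.linalg.norm(P[1]-P[0]),np.linalg.norm(P[2]-P[1]))
A=cv2.resize(im[160:260,90:190],(400,400),interpolation=2);A=cv2.convertScaleAbs(A,alpha=2)
B=cv2.resize(im[183:283,301:401],(400,400),interpolation=2)
save("crop1.png",np.hstack([A,B]))
E
python3 m.py
```

```text
cyl [439. 225.] [ 479.9 -327.4] [np.float64(20.2), np.float64(84.5)] axis ang -2.992
cyl [352. 232.] [ 466.4 -152.2] [np.float64(21.8), np.float64(119.8)] axis ang -0.09
cyl [275. 195.] [540.    0.8] [np.float64(20.7), np.float64(53.8)] axis ang -0.03
cradle [[106. 232.]
 [128. 170.]
 [172. 185.]
 [149. 248.]] [[465.  337. ]
 [593.2 299. ]
 [562.  210.5]
 [434.5 249.9]] [513.7 274.1] 133.77508351849676 93.81034678052492
```

View pics/crop1.png

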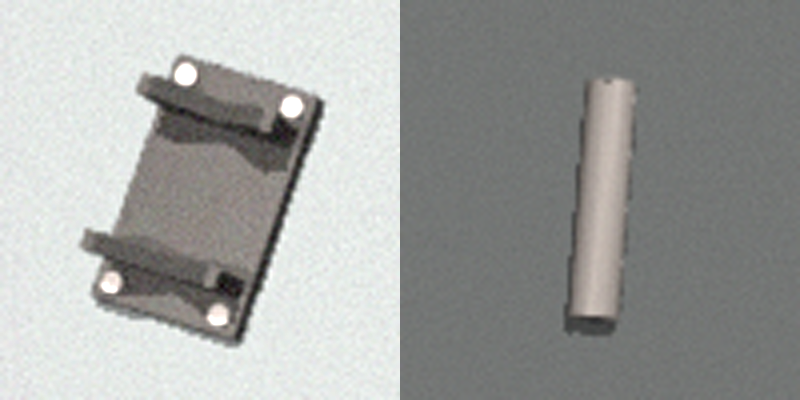

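The crop confirms the right-hand item is a plain nickel cylinder that measures 120 mm, so it is the long standoff, at about (466,-152) with its axis at -0.09 rad. The left half shows the rest, with its four screws giving its middle near pixel (140,209). Moving above the standoff.

Call:
drive_tool(linear=[[0,0,0],[0,0,0],[0,0,0],[0.3285,-0.652,0.125],[0.3285,-0.652,0.125],[0.3285,-0.652,0.125],[0.3285,-0.652,0.125],[0.3285,-0.652,0.125],[0.3285,-0.652,0.125],[0.3285,-0.652,0.125],[0.3285,-0.652,0.125],[0,0,0],[0,0,0]], rot=[[0,0,0.054],[0,0,0.054],[0,0,0.0545],[0,0,0],[0,0,0],[0,0,0],[0,0,0],[0,0,0],[0,0,0],[0,0,0],[0,0,0],[0,0,0],[0,0,0]], grip=1)

```text
time_s: 1.78
eef_pos: [465.9, -153.1, 149.9]
tool_rot: [3.138, -0.14, -0.001]
contact_force: [-0.0, 0.2, 0.5]
finger_gap: 0.999
finger_force: 0.0
```

```bash
python3 - <<'E'
from h import *
c=read_camera("wrist"); save("w1.png",c["img"]); print(c["fov_y"],c["cx"],c["cy"],-np.array(c["R"]).T@np.array(c["t"]).ravel())
s=sense();r=s["tool_rot"];print(s["time_s"],s["eef_pos"],r,2*np.arctan2(r[1],r[0]))
c=read_camera("top")
S=[cast(c,90+u/4,160+v/4,14)[:2] for u,v in((185,74),(291,106),(110,282),(217,315))]
print(np.round(S,1),np.mean(S,0)); a=(S[0]+S[1]-S[2]-S[3])/2; print(np.linalg.norm(a),np.arctan2(a[1],a[0]))
E
```

```text
65.70646984690485 324.90003617221106 240.94915492891155 [ 546.83732375 -159.74788727  308.69360823]
1.825 [ 465.77662096 -153.63269822  149.99991505] [ 3.13789514e+00 -1.41828349e-01 -4.53917430e-04] -0.09033564223421571
[[574.4 281. ]
 [558.1 227.4]
 [468.7 313.6]
 [452.2 260.1]] [513.34614491 270.52578771]
110.77730297470605 -0.29967714369892906
```

View pics/w1.png

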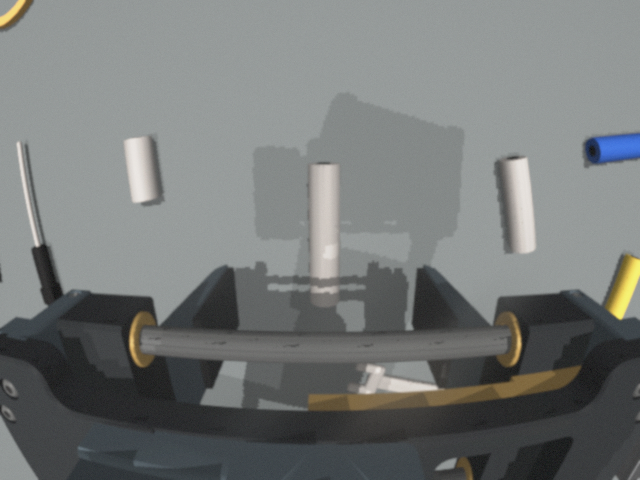

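The wrist view shows the long standoff between the fingers, with its far end at (324,163) and near end at about (324,303). I'll check that with rays.

```bash
python3 - <<'E'
from h import *
c=read_camera("wrist")
for u,v,z in((324.5,163,20),(324,303,20),(310,200,20),(338,200,20),(311,250,20),(338,250,20)): print(cast(c,u,v,z,True).round(1))
E
```

```text
[ 524.7 -158.3   20. ]
[ 406.7 -147.1   20. ]
[ 496.6 -144.3   20. ]
[ 494.6 -166.3   20. ]
[ 455.4 -140.9   20. ]
[ 453.4 -162.9   20. ]
```

The centre (465.7,-152.7) and length (118 mm) agree. Descending and gripping.

Call:
drive_tool(linear=[[0,0,0.4],[0,0,0.4],[0,0,0.4],[0,0,0.4],[0,0,0.14],[0,0,0.07],[0,0,0],[0,0,0]], rot=[[0,0,0],[0,0,0],[0,0,0],[0,0,0],[0,0,0],[0,0,0],[0,0,0],[0,0,0]])

```text
time_s: 2.92
eef_pos: [466.9, -153.2, 15.1]
tool_rot: [3.138, -0.141, 0.003]
contact_force: [-0.8, 0.3, 0.3]
finger_gap: 0.997
finger_force: 0.0
```

Call:
drive_tool(linear=[[0,0,0],[0,0,0],[0,0,0],[0,0,0],[0,0,0],[0,0,0],[0,0,0],[0,0,0]], rot=[[0,0,0],[0,0,0],[0,0,0],[0,0,0],[0,0,0],[0,0,0],[0,0,0],[0,0,0]], grip=0)

```text
time_s: 3.92
eef_pos: [466.2, -152.8, 14.2]
tool_rot: [-3.138, 0.141, 0.0]
contact_force: [0.7, 0.9, -0.5]
finger_gap: 0.279
finger_force: 30.0
```

Gripped: the gap is 25.4 mm and the force 30 N. Lifting, turning to the rest's angle and carrying it over.

Call:
drive_tool(linear=[[0,0,-0.2],[0,0,-0.4],[0,0,-0.5],[0,0,-0.5],[0,0,-0.3],[0,0,0],[0,0,0],[-0.1187,-0.619,0],[-0.1187,-0.619,0],[-0.1187,-0.619,0],[-0.1187,-0.619,0],[-0.1187,-0.619,0],[-0.1187,-0.619,0],[-0.1187,-0.619,0],[-0.1187,-0.619,0],[-0.1187,-0.619,0],[0,0,0],[0,0,0],[0,0,0]], rot=[[0,0,0],[0,0,0],[0,0,0],[0,0,0],[0,0,0],[0,0,0.0334],[0,0,0.0334],[0,0,0],[0,0,0],[0,0,0],[0,0,0],[0,0,0],[0,0,0],[0,0,0],[0,0,0],[0,0,0],[0,0,0],[0,0,0],[0,0,0]])

```text
time_s: 6.3
eef_pos: [512.6, 268.7, 156.3]
tool_rot: [3.105, -0.47, -0.001]
contact_force: [-0.7, -0.2, -4.6]
finger_gap: 0.277
finger_force: 30.0
```

```bash
python3 - <<'E'
from h import *
c=read_camera("wrist"); save("w2.png",cv2.convertScaleAbs(c["img"],alpha=1.6))
s=sense();r=s["tool_rot"];print(s["time_s"],s["eef_pos"],r,2*np.arctan(r[1]/r[0]))
E
```

```text
6.35 [512.77580545 268.78843511 156.46735633] [ 3.10536146e+00 -4.70755595e-01 -8.99750635e-04] -0.3008979128018509
```

View pics/w2.png

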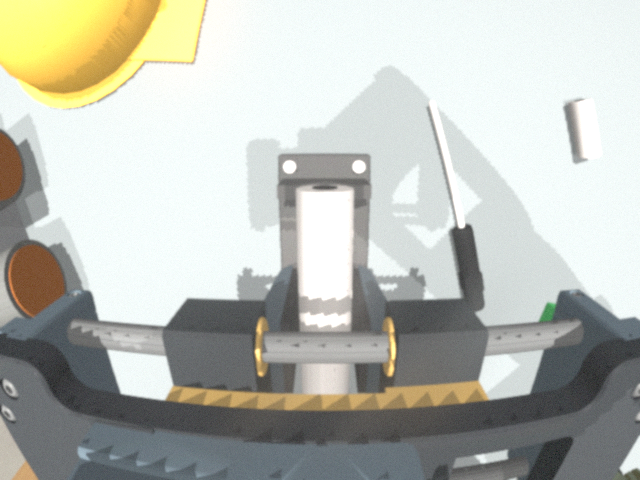

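The wrist view shows the bar held above the rest. The far screws are at (289,167) and (359,167), the far plate corners at (279,154) and (370,154), and the bar's far end top at (325,186). Working out the offset.

```bash
python3 - <<'E'
from h import *
c=read_camera("wrist");s=sense();o=np.array(s["eef_pos"]);a=-0.301
x=np.array([np.cos(a),np.sin(a),0]);y=np.array([np.sin(a),-np.cos(a),0])
for n,u,v,z in(("s1",289.5,167,13),("s2",358.5,167,13),("c1",279,154.5,12),("c2",370,154.5,12),("barL",298,190,o[2]),("barR",353,190,o[2]),("end",325,184,o[2]+13)):
    p=cast(c,u,v,z,True); print(n,p.round(1),"tool xy",((p-o)@x).round(1),((p-o)@y).round(1))
E
```

```text
s1 [573.8 280.9  13. ] tool xy 54.6 -29.6
s2 [557.2 227.3  13. ] tool xy 54.6 26.6
c1 [586.3 286.   12. ] tool xy 65.0 -38.1
c2 [564.3 215.3  12. ] tool xy 65.0 35.9
barL [571.1 263.7 156.6] tool xy 57.1 -12.3
barR [564.1 241.1 156.6] tool xy 57.1 11.4
end [571.8 251.3 169.6] tool xy 61.4 -0.7
```

The rest is centred within 1–2 mm of the tool. I'll correct sideways by 1.2 mm and lower.

Call:
drive_tool(linear=[[0,-0.016,0.2],[0,0,0.3],[0,0,0.3],[0,0,0.3],[0,0,0.1],[0,0,0.05],[0,0,0.05],[0,0,0.04],[0,0,0],[0,0,0],[0,0,0]], rot=[[0,0,0],[0,0,0],[0,0,0],[0,0,0],[0,0,0],[0,0,0],[0,0,0],[0,0,0],[0,0,0],[0,0,0],[0,0,0]])

```text
time_s: 7.78
eef_pos: [513.5, 271.2, 56.4]
tool_rot: [-3.106, 0.469, -0.001]
contact_force: [0.2, 0.2, -3.8]
finger_gap: 0.277
finger_force: 30.0
```

Call:
drive_tool(linear=[[0,0,0.027],[0,0,0.02],[0,0,0.014],[0,0,0],[0,0,0],[0,0,0]], rot=[[0,0,0],[0,0,0],[0,0,0],[0,0,0],[0,0,0],[0,0,0]])

```text
time_s: 8.52
eef_pos: [513.3, 271.1, 52.7]
tool_rot: [-3.106, 0.469, -0.001]
contact_force: [-3.8, -1.0, 5.4]
finger_gap: 0.274
finger_force: 30.0
```

Call:
drive_tool(linear=[[0,0,0.013],[0,0,0],[0,0,0],[0,0,0]], rot=[[0,0,0],[0,0,0],[0,0,0],[0,0,0]])

```text
time_s: 9.02
eef_pos: [513.4, 271.0, 52.7]
tool_rot: [-3.106, 0.469, -0.001]
contact_force: [-4.0, -2.6, 11.3]
finger_gap: 0.28
finger_force: 30.0
```

```bash
python3 - <<'E'
from h import *
s=sense();print(s["time_s"],s["eef_pos"],s["contact_force"],s["ft_torque"])
c=read_camera("scene")["img"][230:380,420:580]; d=read_camera("wrist")["img"][130:350,220:420]
save("p3.png",np.hstack([cv2.convertScaleAbs(cv2.resize(c,(400,400)),alpha=1.7),cv2.convertScaleAbs(cv2.resize(d,(400,400)),alpha=1.7)]))
E
```

```text
9.025 [513.38442815 271.04865293  52.66366426] [-3.99869543 -2.61463714 11.31938181] [-0.35308641  0.72998241 -0.05547263]
```

View pics/p3.png

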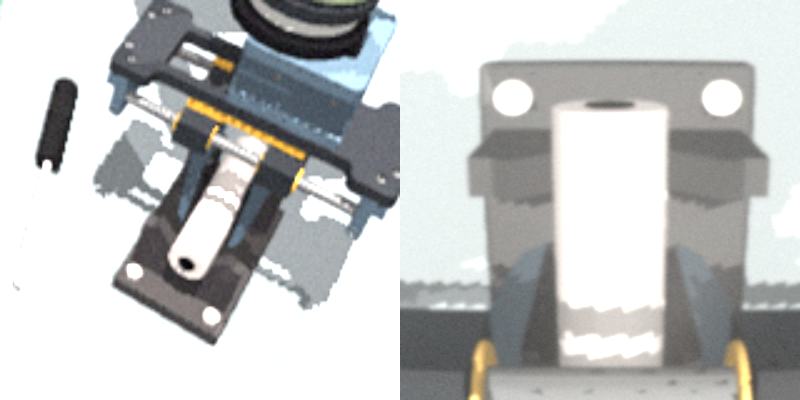

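The bar sits centred in the far vee, symmetric between the mouth edges, with about 15 N of support. Releasing and rising straight up.

Call:
drive_tool(linear=[[0,0,0],[0,0,0],[0,0,0],[0,0,0],[0,0,0],[0,0,0],[0,0,0],[0,0,0],[0,0,-0.1],[0,0,-0.3],[0,0,-0.5],[0,0,-0.5],[0,0,-0.5],[0,0,0],[0,0,0]], rot=[[0,0,0],[0,0,0],[0,0,0],[0,0,0],[0,0,0],[0,0,0],[0,0,0],[0,0,0],[0,0,0],[0,0,0],[0,0,0],[0,0,0],[0,0,0],[0,0,0],[0,0,0]], grip=1)

```text
time_s: 11.0
eef_pos: [512.9, 270.9, 192.9]
tool_rot: [3.106, -0.469, -0.001]
contact_force: [-0.5, 0.6, -0.5]
finger_gap: 1.001
finger_force: 0.0
```

```bash
python3 - <<'E'
from h import *
c=read_camera("wrist");save("w4.png",cv2.convertScaleAbs(c["img"],alpha=1.5))
d=read_camera("scene");save("s4.png",cv2.convertScaleAbs(cv2.resize(d["img"][200:380,400:600],(800,600) and (660,594)),alpha=1.5))
print(sense()["time_s"],sense()["eef_pos"])
E
```

```text
11.1 [512.59204241 270.72108004 191.90009862]
```

View pics/w4.png

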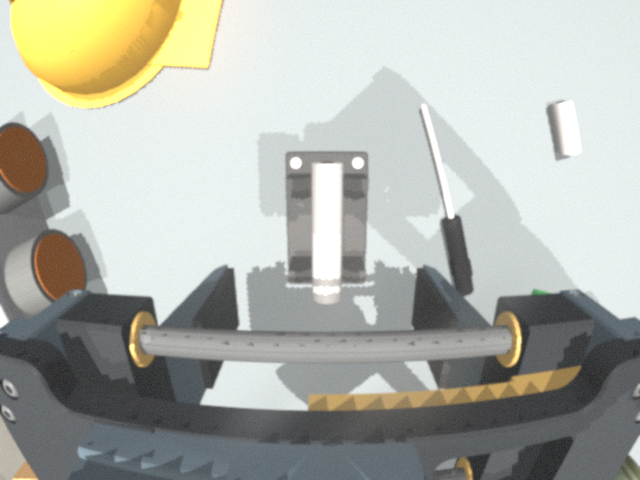

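View pics/s4.png

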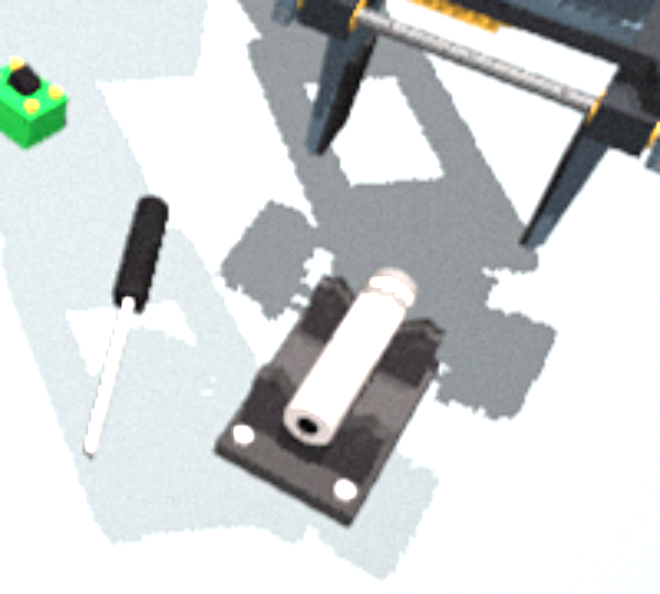

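The standoff lies in both vees: in the wrist view its ends are at (327,163) and (326,302), and the gripper is clear. One numeric check, then hand in if it holds.

```bash
python3 - <<'E'
from h import *
c=read_camera("wrist");a=cast(c,327,163,61,True);b=cast(c,326,302,61,True);m=(a+b)/2;d=a-b
e=m[:2]-[513.2,270.5];an=np.arctan2(d[1],d[0]);x=np.array([np.cos(-.3),np.sin(-.3)])
print(m,np.linalg.norm(d),an,e@x)
if abs(e@x)<9 and np.linalg.norm(e)<10 and abs(an+.3)<.08: print(job_done())
E
```

```text
[512.05594239 270.30628208  61.        ] 117.99356547944552 -0.3051373764476073 -1.0357124226603946
the job is handed in; nothing more can be done
None
```

The longest standoff is seated in both vees, about 1 mm off centre lengthwise and 0.005 rad off the rest's axis. The job was handed in at about 11 s with the gripper clear and the shorter standoffs untouched; the judge's verdict was not shown.

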